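Load the tub on the kitchen scale and hold its recessed tare button

ROBOT

A 7-joint arm with a two-finger parallel gripper is mounted at the origin on the work surface. World frame = base frame: x ahead of the robot, y to its left, z up, the work surface at z = 0. Lengths are in m, angles in degrees, forces in N, time in s.
With the tool pointing down it reaches from about 0.35 to 0.775 m from the base axis. Payload 3.1 kg.
Tool frame: the origin (TCP) lies on the centre line of the jaws, within the pads' length; the fingertips stand 17 mm ahead of it and the grasp point (between the pads) lies 2 mm behind it (robot.tip_reach is the distance from the TCP to the fingertips, in m); z points along the fingers, y is the direction in which the jaws open and shut (so a half turn about z gives the same grasp; the last joint's range is limited). The gripper opens to 85 mm and grips with 20 to 120 N. Pads are 22 mm wide; open, the fingers measure 114 mm over their backs; the gripper's body (76 mm by 85 mm) begins 54 mm behind the grasp point. The pads swing forward as they close: fully open they stand 13 mm farther back than shut.
Start: joints at [-72.004, 17.813, 0.802, 86.603, -0.252, 75.585, -1.558], TCP at [0.192, 0.516, 0.248] pointing down, gripper open.
Joint ranges: [-154.91, 154.91], [-16.99, 109.72], [-72.82, 74.43], [7.12, 147.25], [-82.49, 262.49], [11.32, 116.49], [-174.64, 174.64]. Speed limits (degrees/s): [159.86, 159.86, 180, 180, 180, 180, 180].

INTERFACE

Orientations are given as [roll, pitch, yaw] about the fixed x, y, z axes, in that order (R = Rz(yaw) Ry(pitch) Rx(roll)).
In Python, from station import robot, fingers, vision, workorder, recognise gives the robot as it stands. Calls block until the motion is done:
- robot.move_to(position, orientation): joint-space move of the TCP to a pose.
- robot.line_to(position, orientation=None, velocity=0.15, f_stop=None): straight line of the TCP; orientation=None keeps the orientation; velocity is the mean speed in m/s. With f_stop (N) it stops when the force on the tool has changed by that much, and returns True; else False.
- robot.move_j(angles): joint-space move.
- fingers.gripper_to(opening, force=None): opening from 0.0 (shut) to 1.0 (fully open); force is the grip in N (None keeps the last); returns when the fingers have stopped.
- robot.pause(seconds).
- robot.inverse_kinematics(position, orientation): joint angles nearest the present ones, or None.
- vision.grab_frame(name): name is "scene" or "top" or "wrist"; returns the picture (420x560x3 uint8, red, green, blue); there is no depth.
- vision.calibration(name): a dict with "mtx" (3x3 intrinsics, pixels), "k1" (the pictures are not rectified: a ray, as slopes to the right and down, at radius r is drawn at 1 + k1 r^2 times it, then the intrinsics apply), "extrinsics" (4x4, takes a point from world to camera coordinates); the wrist camera has in their place "T_tool_cam" (4x4, takes a point from camera to tool coordinates, whose origin is the TCP and whose axes are the flange's). Camera axes: x right, y up, looking along -z (the intrinsics and any distortion apply to the point x, -y, -z); pixel columns grow to the right and rows downward; lengths in m; the calibration is good to about 2 mm. A picture is of the moment at which its call begins: read the wrist's pose just before it. calibration takes no time and is no camera call.
A pose or a line that the arm cannot do raises robot.PlanningError and nothing moves.
- workorder.close_job(): hands the job in, once; it reports no verdict.
Trained networks look in the newest picture that a camera, given by its name, has taken for a name from the list of things; names that differ only in an ending like _2 or _b are one class to them, and where a whole thing is asked for, a point or a joint stands for the part that bears it (a point fixed in the world has none). Each returns a list of dicts, best first, with "p" (0 to 1); they miss things now and then, are a little off and sometimes report something else, mostly with a low value. They report only what shows in the picture. A call takes as long as a camera call. They do not tell look-alikes from the thing itself.
- recognise(label, camera): "rect" ([centre column, centre row, width, height] in pixels, round what is visible of it).
Readings, each from a call of its own:
- robot.current_time_s(): time.
- robot.current_joint_positions(): joint angles.
- robot.current_dq(): joint speeds.
- robot.current_joint_torque(): joint torques, N m.
- robot.current_tool_pos(): TCP position.
- robot.current_eef_rot(): TCP orientation.
- robot.current_contact_force(): force on the tool from outside, world axes, zero at the start.
- robot.current_torque(): the same for the moment, N m.
- robot.current_finger_gap(): opening from 0.0 (shut) to 1.0 (fully open).
Only numpy, scipy, OpenCV 4.12 (cv2) and the standard library are available. Lean on these libraries where they do the work, as an engineer would, in place of code of your own. Each camera call takes 0.05 s, during which the arm holds its last target.

TASK

Stand the amber jar, the steel shaker with the green cap and the small red sauce bottle upright in the white tub on the kitchen scale and let go of them, leaving the tub on the pan. Then take the blue-handled stylus from its wooden stand, reach its steel tip through the red-framed hole in the scale's console and push the recessed yellow tare button down to its stop; finish while still gripping the stylus and holding the button down. Leave the other things on the table where they are.

Things in the scene. Friction and masses are not known exactly. Their poses are not given: they have to be found in the camera images.
- scale: white kitchen scale fixed to the table; origin on the table under the centre of its steel pan (pan 178 by 250, top 55 above the table); on its -x side (towards the robot) a console 80 (x) by 240 (y), flat top 50 above the table, spanning x = -170 to -90, with a dark display on it; yaw varies by up to 0.2 rad (sizes in mm)
- tare_port (a point): centre of the round hole's mouth, flush with the console's top (50 above the table), framed by a red square 29 wide; hole 15 in diameter with a 2 bevel, straight down, at x = -130, y = -60 in the scale's frame. The tare button is sunk in it: its top is 15 below this point when not pressed (sizes in mm)
- tare (a joint): travel of the yellow button (12 in diameter) in metres: 0 up, 0.005 at its solid stop, pushed straight down; springy, about 1.5 N to start and 5 N at the stop, comes up again when released (sizes in mm)
- tub: open white plastic tub standing loose on the scale's pan, outside 140 (its x) by 240 (its y) by 50 high, walls and floor 5 thick; origin at the centre of its underside (so its inner floor is 5 above the origin), z up; the three things stand in a row along its y, for example at y = -75, 0 and +75 (sizes in mm)
- jar_mid (a point): centre, half-way up, of the amber glass jar with a brass-coloured lid, a straight cylinder 52 in diameter, 86 high, 0.11 to 0.23 kg, z up its axis; stands on the table (sizes in mm)
- shaker_mid (a point): centre, half-way up, of the steel shaker with a green cap, a straight cylinder 47 in diameter, 95 high, 0.10 to 0.20 kg, z up its axis; stands on the table (sizes in mm)
- sauce_mid (a point): centre, half-way up, of the red sauce bottle, 112 high: cylinder 42 in diameter up to 82 above its foot, then a shoulder and a thin white nozzle; 0.09 to 0.19 kg, z up its axis; stands on the table (sizes in mm)
- stylus_grip (a point): centre of the stylus's blue handle, a cylinder 18 in diameter and 60 long; z along the stylus, away from the tip. Below the handle are a black guard disc (26 in diameter, 5 thick, underside 35 below this point) and a steel rod 7 in diameter and 60 long whose tip is 95 below this point. 50 g; stands upright in the stand, guard on the stand's top, and lifts straight out (60 of rod in the hole) (sizes in mm)
- stylus_tip (a point): the end of the stylus's steel rod, on its axis
- stylus: the stylus (see its points); origin at the tip, z up along it
- stand: wooden block fixed to the table, 60 by 60, 70 high, that holds the stylus in a 13 hole; origin at the centre of its underside. The jar, shaker, sauce bottle and stand swap places among four spots, two left and two right of the scale (sizes in mm)
- dessert_a: bystander: loose dessert glass, 62 in diameter, 68 high with a white spoon to 127, left side; origin under its centre (sizes in mm)
- dessert_b: bystander: like dessert_a, right side
- siphon: bystander: large red cream siphon, 80 in diameter, 220 high; origin under its centre (sizes in mm)
- bowl: bystander: steel bowl, 150 in diameter, 60 high; origin under its centre (sizes in mm)
- spatula: bystander: spatula lying beyond the scale on the left
- syrup: bystander: green bottle, 60 in diameter, 150 high, at the far right; origin under its centre (sizes in mm)
Things that resemble listed ones, but are neither listed nor needed, are in the scene too. Leave any purple look-alike of the part that bears jar_mid alone.

How it is judged (in metres and radians):
On the way, in this order (a step that is already met when the one before it is completed fails the run):
1. jar, shaker and sauce bottle stand upright in the tub on the pan, let go, with the tare button not pressed (x of jar_mid in the frame of tub between -0.055 and 0.055 m and y of jar_mid in the frame of tub between -0.105 and 0.105 m and z of jar_mid in the frame of tub between 0.042 and 0.054 m and angle between each of jar_mid, shaker_mid, sauce_mid's own z axis and vertical below 0.15 rad and contact force between the fingers and jar below 0.2 N and x of shaker_mid in the frame of tub between -0.055 and 0.055 m and y of shaker_mid in the frame of tub between -0.105 and 0.105 m and z of shaker_mid in the frame of tub between 0.0465 and 0.0585 m and contact force between the fingers and shaker below 0.2 N and x of sauce_mid in the frame of tub between -0.055 and 0.055 m and y of sauce_mid in the frame of tub between -0.105 and 0.105 m and z of sauce_mid in the frame of tub between 0.055 and 0.067 m and contact force between the fingers and sauce below 0.2 N and horizontal distance between tub and scale below 0.03 m and angle between tub's own z axis and vertical below 0.05 rad and height (world z) of tub above 0.05 m and value of joint tare below 0.001 m), for 0.2 s.
2. the tare button is held down with the stylus in the gripper (value of joint tare above 0.0035 m and contact force between stylus and tare_c0 above 1.5 N and contact force between the fingers and stylus above 3 N and distance between the grasp point and stylus_grip below 0.045 m), for 0.3 s.
At the end, for the whole second after the job is handed in: Jar, shaker and sauce bottle stand on the tub's floor (within 6 mm, tilt under 0.15 rad), let go; tub flat on the pan, within 30 mm of its centre; button at least 3.5 mm down, pushed by the stylus with over 1.5 N; stylus handle gripped (over 3 N, grasp point within 45 mm of its centre) (all of step 2 and x of jar_mid in the frame of tub between -0.055 and 0.055 m and y of jar_mid in the frame of tub between -0.105 and 0.105 m and z of jar_mid in the frame of tub between 0.042 and 0.054 m and angle between each of jar_mid, shaker_mid, sauce_mid's own z axis and vertical below 0.15 rad and contact force between the fingers and jar below 0.2 N and x of shaker_mid in the frame of tub between -0.055 and 0.055 m and y of shaker_mid in the frame of tub between -0.105 and 0.105 m and z of shaker_mid in the frame of tub between 0.0465 and 0.0585 m and contact force between the fingers and shaker below 0.2 N and x of sauce_mid in the frame of tub between -0.055 and 0.055 m and y of sauce_mid in the frame of tub between -0.105 and 0.105 m and z of sauce_mid in the frame of tub between 0.055 and 0.067 m and contact force between the fingers and sauce below 0.2 N and horizontal distance between tub and scale below 0.03 m and angle between tub's own z axis and vertical below 0.05 rad and height (world z) of tub above 0.05 m); the arm keeps its last pose, push and grip.
It fails at once if a bystander is moved more than 40 mm (distance of any of dessert_a, dessert_b, siphon, bowl, spatula, syrup from where it was at the start of the episode above 0.04 m).
It also fails if it takes over 72 s, if anything falls off the work surface, if the arm or the gripper's body presses on something with over 40 N, if the wrist force passes 120 N, or if a joint passes its speed limit or range.

## Working session

There is one attempt and no reset: what is moved stays moved. The work goes in short steps, each a Python script; the robot and the scene stay as the last script left them, time stands still between calls to the robot, and variables do not carry over. Pictures are saved under pics/ and viewed, and the job is handed in when it is done.

```bash
ls; mkdir -p pics; python3 - <<'E'
from station import robot, fingers, vision, workorder, recognise
import cv2
for n in ["scene","top","wrist"]:
    im=vision.grab_frame(n); cv2.imwrite(f"pics/{n}0.png",im[:,:,::-1])
    c=vision.calibration(n); print(n,c)
    if n!="wrist":
        for l in ["scale","tare_port","tub","jar_mid","shaker_mid","sauce_mid","stylus_grip","stylus_tip","stylus","stand","dessert_a","siphon","bowl","spatula","syrup"]:
            try:print(l,[(round(d["p"],2),[round(v) for v in d["rect"]]) for d in recognise(l,n)])
            except Exception as e: print(l,e)
print(robot.current_time_s(),robot.current_tool_pos(),robot.current_eef_rot(),robot.tip_reach)
E
```

```text
pics
scene {'mtx': array([[438.44332334,   0.        , 282.12041641],
       [  0.        , 438.44332334, 219.77521963],
       [  0.        ,   0.        ,   1.        ]]), 'k1': 0.004333488831939991, 'extrinsics': array([[-0.14905286,  0.98863043,  0.01982722,  0.06777284],
       [-0.66248105, -0.114726  ,  0.74024105,  0.25358341],
       [ 0.73409952,  0.09719989,  0.67204916, -1.77367895],
       [ 0.        ,  0.        ,  0.        ,  1.        ]])}
scale [(0.67, [283, 248, 88, 74])]
tare_port [(0.67, [284, 246, 89, 78])]
tub [(0.72, [287, 245, 83, 55]), (0.54, [437, 237, 25, 31])]
jar_mid [(0.92, [222, 208, 12, 27]), (0.89, [201, 195, 19, 28]), (0.7, [210, 178, 12, 27])]
shaker_mid [(0.92, [382, 248, 22, 34]), (0.37, [453, 250, 46, 68])]
sauce_mid [(0.77, [180, 229, 14, 25]), (0.46, [283, 250, 89, 75])]
stylus_grip [(0.57, [380, 211, 8, 19])]
stylus_tip [(0.58, [436, 235, 24, 36]), (0.53, [378, 210, 11, 15])]
stylus [(0.73, [282, 249, 89, 76])]
stand [(0.65, [377, 225, 23, 33]), (0.57, [142, 256, 30, 46])]
dessert_a [(0.67, [437, 238, 25, 35]), (0.66, [148, 202, 23, 27])]
si
[... 1369 characters left out ...]
171, 159, 44, 82])]
syrup [(0.58, [399, 155, 28, 26])]
wrist {'mtx': array([[303.90402957,   0.        , 280.20812977],
       [  0.        , 303.90402957, 206.42608959],
       [  0.        ,   0.        ,   1.        ]]), 'k1': -0.06648890269373768, 'T_tool_cam': array([[ 7.82949958e-04,  9.45961504e-01,  3.24277999e-01,
         8.32933592e-02],
       [ 9.99999209e-01, -4.21573162e-04, -1.18465440e-03,
         5.08625052e-04],
       [-9.83930553e-04,  3.24278670e-01, -9.45961086e-01,
        -1.25207369e-01],
       [ 0.00000000e+00,  0.00000000e+00,  0.00000000e+00,
         1.00000000e+00]])}
1.65 [0.19155634 0.51560392 0.24830006] [1.79996986e+02 1.27384063e-03 1.59619716e+02] 0.017
```

```bash
python3 - <<'E'
import cv2
a=cv2.imread("pics/top0.png")[120:330,60:500]; cv2.imwrite("pics/top0c.png",cv2.resize(a,(800,382),interpolation=cv2.INTER_CUBIC))
a=cv2.imread("pics/scene0.png")[150:360,80:490]; cv2.imwrite("pics/scene0c.png",cv2.resize(a,(800,410),interpolation=cv2.INTER_CUBIC))
E
```

```text
(no output)
```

View pics/top0c.png

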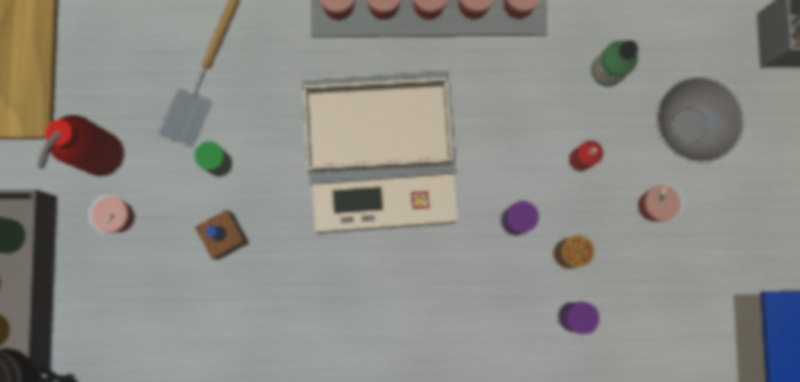

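View pics/scene0c.png

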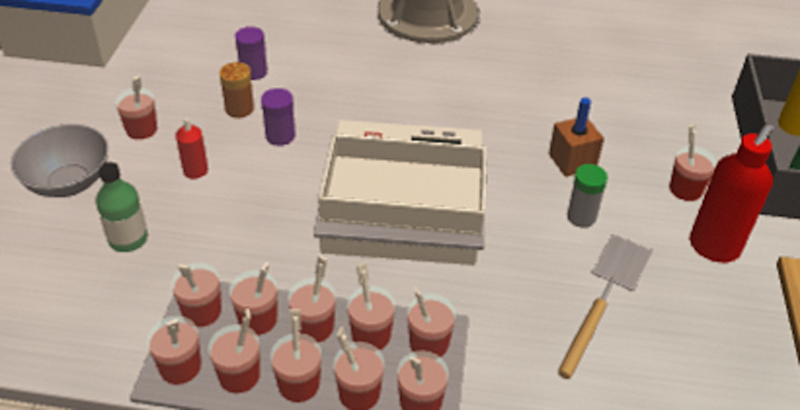

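```bash
cat > h.py <<'E'
import numpy as np, cv2
from station import robot, fingers, vision, workorder, recognise
from scipy.spatial.transform import Rotation as R
def ray(name,u,v,pose=None):
    c=vision.calibration(name); K=c["mtx"];k=c["k1"]
    d=np.array([(u-K[0,2])/K[0,0],(v-K[1,2])/K[1,1]]); s=d.copy()
    for _ in range(20): s=d/(1+k*(s@s))
    dc=np.array([s[0],-s[1],-1.])
    if name=="wrist":
        p,o=pose; Rt=R.from_euler("xyz",o,degrees=True).as_matrix(); T=c["T_tool_cam"]
        return p+Rt@T[:3,3], Rt@T[:3,:3]@dc
    E=c["extrinsics"]; return -E[:3,:3].T@E[:3,3], E[:3,:3].T@dc
def atz(name,u,v,z,pose=None):
    o,d=ray(name,u,v,pose); return o+d*(z-o[2])/d[2]
def pose(): return np.array(robot.current_tool_pos()),np.array(robot.current_eef_rot())
def proj(name,P,pose=None):
    c=vision.calibration(name);K=c["mtx"];k=c["k1"]
    if name=="wrist":
        p,o=pose; Rt=R.from_euler("xyz",o,degrees=True).as_matrix(); T=c["T_tool_cam"]
        q=T[:3,:3].T@(Rt.T@(np.array(P)-p)-T[:3,3])
    else:
        E=c["extrinsics"]; q=E[:3,:3]@np.array(P)+E[:3,3]
    s=np.array([q[0],-q[1]])/-q[2]; s=s*(1+k*(s@s)); return K[:2,:2]@s+K[:2,2]
E
python3 - <<'E'
from h import *
print(ray("top",0,0)[0],ray("scene",0,0)[0])
def t(x,y,z): return atz("top",60+.55*x,120+.55*y,z).round(4)
def s(x,y,z): return atz("scene",80+x/1.951,150+y/1.951,z).round(4)
print("jar",t(577,251,.086),s(236,71,.086))
print("shaker",t(209,156,.095),s(591,178,.095))
print("sauce",t(594,149,.112),s(187,128,.112))
print("sty",t(214,232,.135),s(585,101,.135))
print("stand",t(221,234,.07),s(578,138,.07))
print("port",t(420,200,.05),s(373,136,.05))
print("purple",t(522,217,.086),s(279,97,.086),t(583,317,.086),s(251,36,.086))
print("tub corners",[t(*q,.105) for q in [(304,84),(447,74),(454,160),(310,170)]])
print("console",[t(*q,.05) for q in [(317,233),(457,221)]])
print("dess",t(110,214,.068),t(662,203,.068),"siphon",t(60,132,.2),"syrup",t(628,50,.15))
E
```

```text
[0.29346218 0.02453684 1.55331858] [1.48015281 0.13449171 1.00294285]
jar [ 0.3624 -0.2944  0.086 ] [ 0.3595 -0.2932  0.086 ]
shaker [0.5225 0.3092 0.095 ] [0.5306 0.3095 0.095 ]
sauce [ 0.5274 -0.3222  0.112 ] [ 0.5434 -0.3149  0.112 ]
sty [0.3943 0.2914 0.135 ] [0.398  0.2958 0.135 ]
stand [0.3956 0.292  0.07  ] [0.4145 0.2952 0.07  ]
port [ 0.452  -0.0392  0.05  ] [ 0.4449 -0.0382  0.05  ]
purple [ 0.419  -0.2055  0.086 ] [ 0.4152 -0.2028  0.086 ] [ 0.2552 -0.3006  0.086 ] [ 0.2549 -0.2958  0.086 ]
tub corners [array([0.6403, 0.1527, 0.105 ]), array([ 0.656 , -0.0842,  0.105 ]), array([ 0.5117, -0.0934,  0.105 ]), array([0.4967, 0.1422, 0.105 ])]
console [array([0.3975, 0.1346, 0.05  ]), array([ 0.416 , -0.1012,  0.05  ])]
dess [0.4303 0.4769 0.068 ] [ 0.4424 -0.4435  0.068 ] siphon [0.5445 0.5168 0.2   ] syrup [ 0.6828 -0.3739  0.15  ]
```

```bash
cat >> h.py <<'E'
TUB=np.array([.5762,.0293]); YAW=0.073
def tubp(y,x=0): return TUB+np.array([np.cos(YAW)*x-np.sin(YAW)*y, np.sin(YAW)*x+np.cos(YAW)*y])
def shot(name,f):
    p=pose(); im=vision.grab_frame(name); cv2.imwrite("pics/"+f,im[:,:,::-1]); return p
E
python3 - <<'E'
from h import *
T=robot.current_time_s
robot.move_to([.526,.309,.20],[180,0,120]); print(T())
p=shot("wrist","w1.png"); print(p)
robot.line_to([.526,.309,.072],velocity=.2); print(T(), robot.current_contact_force())
fingers.gripper_to(0.0,force=40); print(T(),robot.current_finger_gap())
robot.line_to([.526,.309,.24],velocity=.25); print(T(),robot.current_finger_gap())
print(robot.current_contact_force())
p=shot("scene","s1.png")
E
```

```text
3.1167
(array([0.5244064 , 0.31170007, 0.20011796]), array([ 1.79996639e+02, -1.29244871e-01,  1.20245194e+02]))
3.9583 [-0.03616203 -0.06947825  0.23329709]
4.4083 0.5346398890990623
5.2333 0.5376364217186654
[-1.15166247  0.0275536  -2.64113876]
```

View pics/w1.png

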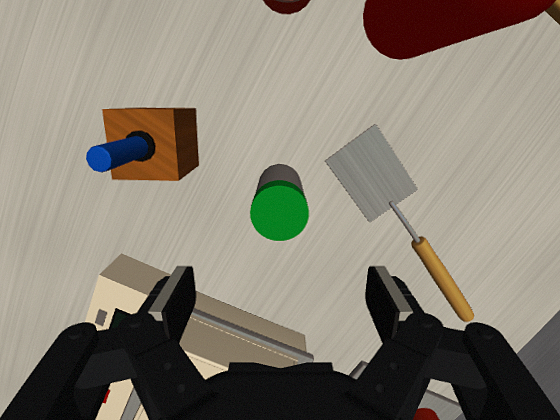

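View pics/s1.png

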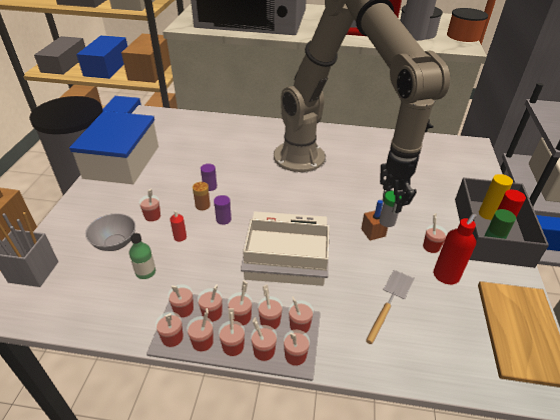

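```bash
python3 - <<'E'
from h import *
p=(np.array([0.5244064 , 0.31170007, 0.20011796]), np.array([ 1.79996639e+02, -1.29244871e-01,  1.20245194e+02]))
print("sty",atz("wrist",98,158,.135,p),"shaker",atz("wrist",279,212,.095,p))
T=robot.current_time_s
c=tubp(.075); o=[180,0,94.2]
robot.move_to([c[0],c[1],.235],o); print(T())
robot.line_to([c[0],c[1],.145],velocity=.15)
print(robot.line_to([c[0],c[1],.130],velocity=.03,f_stop=5),pose()[0],T())
fingers.gripper_to(1.0); robot.pause(.1)
robot.line_to([c[0],c[1],.26],velocity=.25); print(T())
p=shot("wrist","w2.png"); print(p)
E
```

```text
sty [0.39766564 0.29753638 0.135     ] shaker [0.52411432 0.31197313 0.095     ]
6.1333
True [0.57092195 0.10412845 0.13332858] 7.325
8.5583
(array([0.57028946, 0.10409591, 0.25943626]), array([-1.79810301e+02,  1.64375478e-03,  9.42072689e+01]))
```

View pics/w2.png

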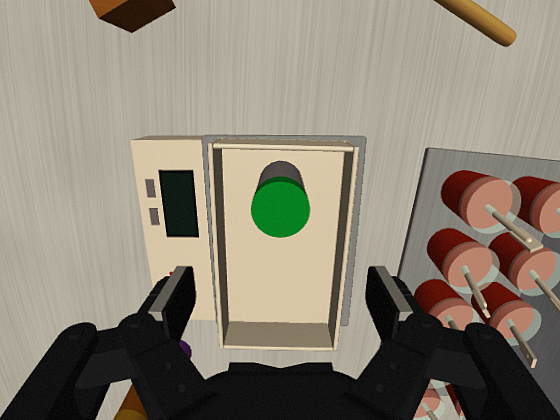

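```bash
python3 - <<'E'
from h import *
T=robot.current_time_s
robot.move_to([.532,-.32,.23],[180,0,60]); print(T())
p=shot("wrist","w3.png"); print(p); print(recognise("sauce_mid","wrist"))
E
```

```text
10.1833
(array([ 0.53356879, -0.31763104,  0.22982146]), array([-1.79987218e+02, -1.10168555e-01,  6.02279808e+01]))
[{'rect': [277.1, 196.4, 45.3, 58.8], 'p': 0.95}, {'rect': [454.5, 173.4, 128.0, 79.9], 'p': 0.19}]
```

View pics/w3.png

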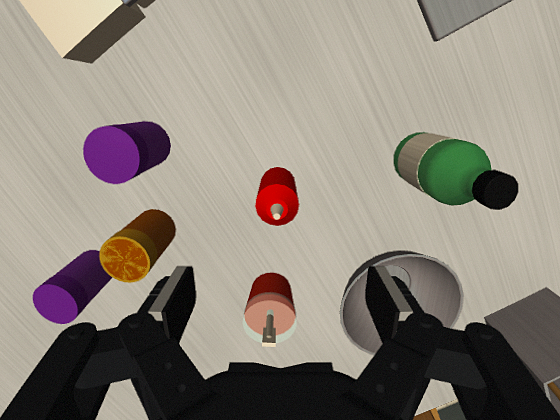

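```bash
python3 - <<'E'
from h import *
p=(np.array([ 0.53356879, -0.31763104,  0.22982146]), np.array([-1.79987218e+02, -1.10168555e-01,  6.02279808e+01]))
s=atz("wrist",277,213,.112,p); print(s, "jar",atz("wrist",125,259,.086,p))
T=robot.current_time_s
x,y=s[:2]; f=[180,0,60]
robot.line_to([x,y,.066],f,velocity=.2); print(robot.current_contact_force())
fingers.gripper_to(0.0,force=40); print(T(),robot.current_finger_gap())
robot.line_to([x,y,.24],velocity=.25); print(T(),robot.current_finger_gap(),robot.current_contact_force())
c=tubp(0); o=[180,0,94.2]
robot.move_to([c[0],c[1],.235],o); print(T())
robot.line_to([c[0],c[1],.139],velocity=.15)
print(robot.line_to([c[0],c[1],.124],velocity=.03,f_stop=5),pose()[0],T())
fingers.gripper_to(1.0); robot.pause(.1)
robot.line_to([c[0],c[1],.26],velocity=.25); print(T())
p=shot("wrist","w4.png"); print(p)
E
```

```text
[ 0.52914394 -0.3203696   0.112     ] jar [ 0.36500226 -0.29509586  0.086     ]
[ 0.06480005 -0.07368196  0.53228562]
11.725 0.4790741502225901
12.575 0.478982083337931 [ 0.37121106  0.2804368  -2.23443352]
13.9
True [0.57600075 0.02946917 0.12663694] 15.1333
16.425
(array([0.57546822, 0.02949644, 0.25884371]), array([-1.79800877e+02, -3.36175640e-02,  9.42065660e+01]))
```

View pics/w4.png

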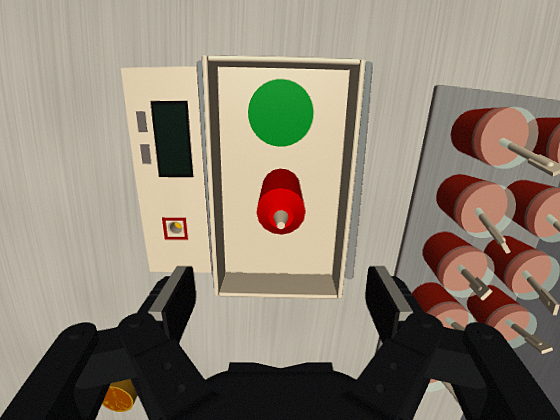

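```bash
python3 - <<'E'
from h import *
p=(np.array([0.57546822, 0.02949644, 0.25884371]), np.array([-1.79800877e+02, -3.36175640e-02,  9.42065660e+01]))
print("port",atz("wrist",175,229,.05,p))
T=robot.current_time_s
robot.move_to([.364,-.295,.22],[180,0,38]); print(T())
p=shot("wrist","w5.png"); print(p); print(recognise("jar_mid","wrist"))
E
```

```text
port [ 0.45345605 -0.03876728  0.05      ]
17.925
(array([ 0.36573705, -0.29379391,  0.21998147]), array([ 1.79988524e+02, -2.80613539e-02,  3.82205125e+01]))
[{'rect': [223.2, 269.6, 57.3, 80.3], 'p': 0.92}, {'rect': [279.0, 193.2, 59.0, 72.3], 'p': 0.85}, {'rect': [240.0, 85.6, 65.6, 73.0], 'p': 0.64}]
```

View pics/w5.png

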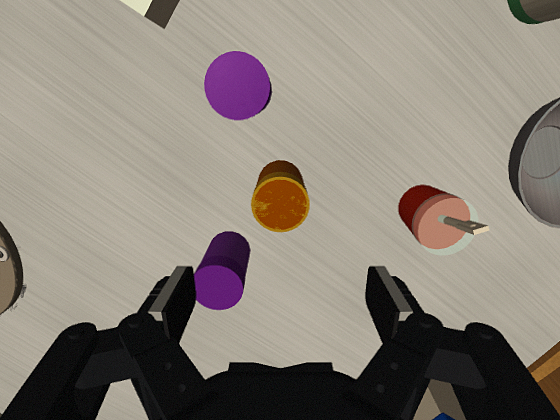

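```bash
python3 - <<'E'
from h import *
p=(np.array([ 0.36573705, -0.29379391,  0.21998147]), np.array([ 1.79988524e+02, -2.80613539e-02,  3.82205125e+01]))
s=atz("wrist",280,204,.086,p); print(s)
T=robot.current_time_s
x,y=s[:2]; f=[180,0,38]
robot.line_to([x,y,.066],f,velocity=.2); print(robot.current_contact_force())
fingers.gripper_to(0.0,force=40); print(T(),robot.current_finger_gap())
robot.line_to([x,y,.24],velocity=.25); print(T(),robot.current_finger_gap(),robot.current_contact_force())
c=tubp(-.072); o=[180,0,94.2]
robot.move_to([c[0],c[1],.235],o); print(T())
robot.line_to([c[0],c[1],.139],velocity=.15)
print(robot.line_to([c[0],c[1],.124],velocity=.03,f_stop=5),pose()[0],T())
fingers.gripper_to(1.0); robot.pause(.1)
robot.line_to([c[0],c[1],.26],velocity=.25); print(T())
# look: camera over tub + port
robot.move_to([.47,-.05,.26],[180,0,94.2]); robot.pause(.3)
p=shot("wrist","w6.png"); print(p); print(T())
print(recognise("tare_port","wrist"))
E
```

```text
[ 0.36399976 -0.29488951  0.086     ]
[-0.56526562 -1.00392494 -0.48559128]
19.3583 0.5987259729834575
20.2083 0.5974410574898862 [ 0.49857116  0.38001957 -2.77506883]
21.4667
True [ 0.58181183 -0.04254456  0.12724417] 22.7
23.925
(array([ 0.47063835, -0.0500038 ,  0.25976544]), array([-1.79973740e+02,  9.21635383e-02,  9.42127320e+01]))
24.8
[{'rect': [271.7, 113.1, 101.2, 222.6], 'p': 0.81}]
```

View pics/w6.png

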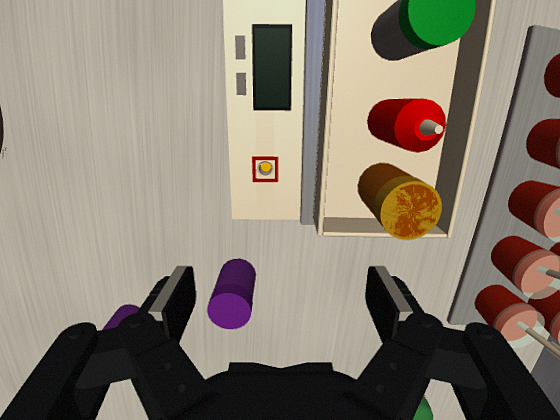

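```bash
cat >> h.py <<'E'
def redport(f,p):
    im=cv2.imread(f); r=((im[:,:,2]>120)&(im[:,:,1]<60)&(im[:,:,0]<60)).astype(np.uint8)
    n,l,st,ce=cv2.connectedComponentsWithStats(r)
    for i in range(1,n):
        if st[i][4]>25: print("red",st[i],ce[i],st[i][:2]+st[i][2:4]/2-.5)
E
python3 - <<'E'
from h import *
redport("pics/w6.png",None)
T=robot.current_time_s
robot.move_to([.397,.297,.24],[180,0,126]); robot.pause(.2)
p=shot("wrist","w7.png"); print(p); print(T())
print(recognise("stylus_grip","wrist"))
E
```

```text
red [ 394   99   52   48 1596] [417.47807018 120.77005013] [419.5 122.5]
red [252 157  26  25 252] [265.4047619  168.80952381] [264.5 169. ]
(array([0.39790644, 0.29562033, 0.24027005]), array([ 1.79971696e+02, -6.94594151e-03,  1.25817838e+02]))
26.4333
[{'rect': [279.0, 196.9, 28.3, 40.9], 'p': 0.62}]
```

View pics/w7.png

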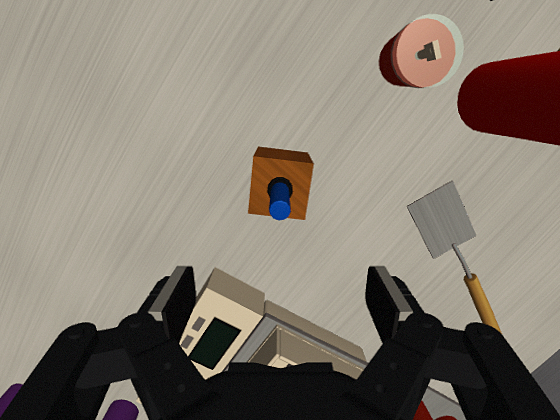

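```bash
python3 - <<'E'
from h import *
p=(np.array([0.39790644, 0.29562033, 0.24027005]), np.array([ 1.79971696e+02, -6.94594151e-03,  1.25817838e+02]))
im=cv2.imread("pics/w7.png")[160:240,230:330]; 
cv2.imwrite("pics/w7c.png",cv2.resize(im,(800,640)))
s=atz("wrist",279.5,210,.135,p); print(s,atz("wrist",280,190,.075,p))
p6=(np.array([ 0.47063835, -0.0500038 ,  0.25976544]), np.array([-1.79973740e+02,  9.21635383e-02,  9.42127320e+01]))
print("port",atz("wrist",264.8,169,.05,p6))
E
```

```text
[0.39717282 0.29723141 0.135     ] [0.39767029 0.29726222 0.075     ]
port [ 0.45330024 -0.03832639  0.05      ]
```

View pics/w7c.png

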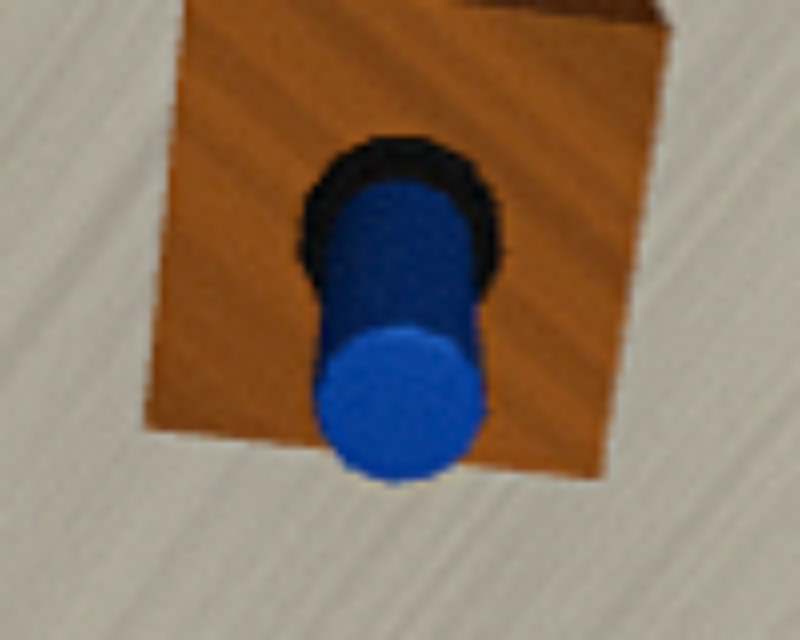

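```bash
python3 - <<'E'
from h import *
T=robot.current_time_s
s=[.3973,.2974]
robot.line_to([*s,.15],velocity=.2)
robot.line_to([*s,.107],velocity=.1); robot.pause(.2); print(pose(),robot.current_contact_force())
fingers.gripper_to(0.0,force=60); print(T(),robot.current_finger_gap(),pose()[0],robot.current_contact_force())
robot.line_to([*s,.25],velocity=.12); print(T(),robot.current_finger_gap(),robot.current_contact_force())
robot.move_to([.4533,-.0383,.20],[180,0,94.2])
robot.line_to([.4533,-.0383,.175],velocity=.1); robot.pause(.3)
p=shot("wrist","w8.png"); print(p,T())
shot("scene","s8.png")
im=cv2.imread("pics/w8.png")[120:420,130:430]; cv2.imwrite("pics/w8c.png",cv2.resize(im,(600,600),interpolation=cv2.INTER_CUBIC))
E
```

```text
(array([0.39788147, 0.29773086, 0.10773904]), array([ 1.79909212e+02, -1.01152289e-02,  1.26002459e+02])) [-0.23599337  0.51646454  0.59715008]
28.5 0.19220133869364106 [0.39720791 0.29734832 0.10694185] [-0.33396873 -0.43984342 -0.40076155]
29.8417 0.1985831846185518 [ 0.11628865 -0.15554968 -0.05582193]
(array([ 0.4537237 , -0.03832824,  0.17548261]), array([ 1.79937577e+02, -2.48150400e-03,  9.42075818e+01])) 31.8917
```

View pics/w8c.png

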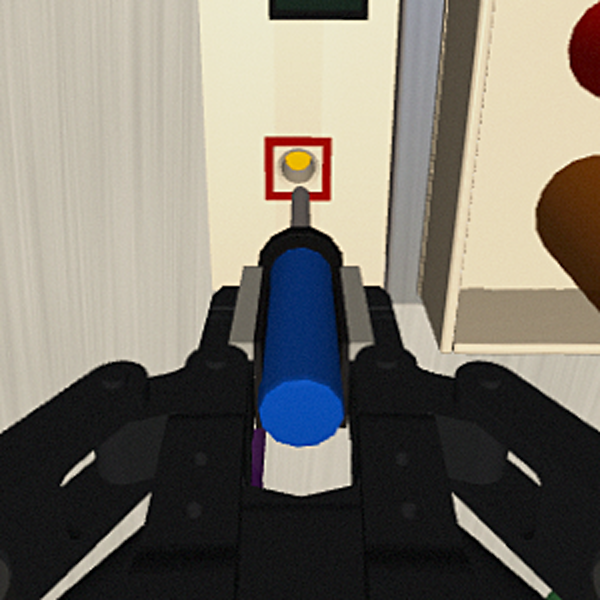

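View pics/s8.png

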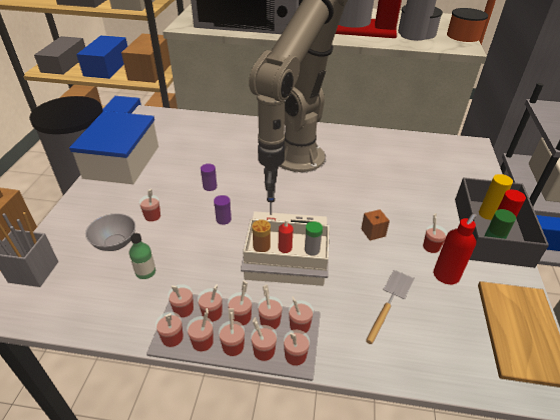

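```bash
python3 - <<'E'
from h import *
p=(np.array([ 0.4537237 , -0.03832824,  0.17548261]), np.array([ 1.79937577e+02, -2.48150400e-03,  9.42075818e+01]))
for v in (190,195): print("tip",atz("wrist",280.3,120+v/2,.0785,p))
print("port",atz("wrist",279,120+168.5/2,.05,p))
redport("pics/w8.png",p)
print(atz("top",60+.55*420,120+.55*200,.05))
im=cv2.imread("pics/w8.png")[175:255,230:330]; cv2.imwrite("pics/w8d.png",cv2.resize(im,(750,600),interpolation=cv2.INTER_CUBIC))
print(proj("wrist",[.4537,-.0383,.0785],p))
E
```

```text
tip [ 0.45451347 -0.03732961  0.0785    ]
tip [ 0.45466852 -0.03941205  0.0785    ]
port [ 0.45347087 -0.03808882  0.05      ]
red [ 429  117  116   82 4426] [498.68323543 152.96972436] [486.5 157.5]
red [263 189  32  31 372] [278.82526882 202.86290323] [278.5 204. ]
red [548 382   8  15  44] [551.15909091 389.18181818] [551.5 389. ]
[ 0.45204519 -0.03924442  0.05      ]
[279.16947977 216.08848986]
```

View pics/w8d.png

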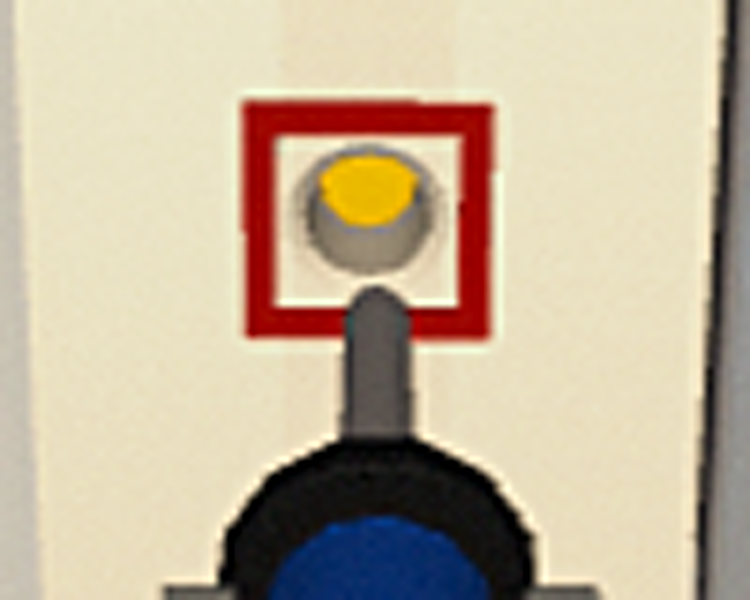

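```bash
python3 - <<'E'
from h import *
T=robot.current_time_s
x,y=.4523,-.0381
print(robot.line_to([x,y,.152],velocity=.05))
p=shot("wrist","w9.png"); print(p[0],robot.current_contact_force())
print(robot.line_to([x,y,.137],velocity=.03,f_stop=5),pose()[0],robot.current_contact_force(),T())
p=shot("wrist","w10.png")
ims=[cv2.imread(f"pics/{n}.png")[160:260,220:340] for n in("w9","w10")]
cv2.imwrite("pics/w9c.png",cv2.resize(np.hstack(ims),(800,333),interpolation=cv2.INTER_CUBIC))
E
```

```text
False
[ 0.45220301 -0.03824787  0.15181235] [-0.1156139  -0.87426128  0.50438267]
False [ 0.45229557 -0.03818447  0.13695172] [-0.65163945 -0.15942981  0.00956763] 33.25
```

View pics/w9c.png

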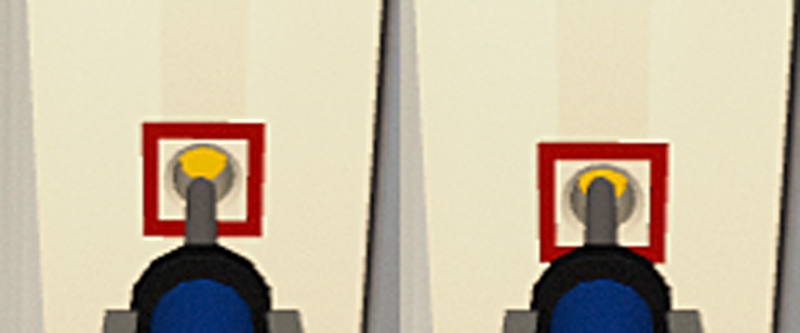

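Tip is in the hole above the button, no contact yet. Press.

```bash
python3 - <<'E'
from h import *
T=robot.current_time_s
x,y=.4523,-.0381
for z in (.132,.130,.128,.1265,.125,.1235):
    r=robot.line_to([x,y,z],velocity=.02,f_stop=12); robot.pause(.15)
    f=np.array(robot.current_contact_force()); print(z,r,pose()[0].round(4),f.round(2),T(),robot.current_finger_gap())
    if f[2]>9: break
p=shot("wrist","w11.png"); shot("scene","s11.png")
ims=[cv2.imread("pics/w11.png")[130:330,200:360],cv2.imread("pics/s11.png")[170:290,230:326]]
cv2.imwrite("pics/w11c.png",np.hstack([cv2.resize(i,(400,500),interpolation=cv2.INTER_CUBIC) for i in ims]))
E
```

```text
0.132 False [ 0.4521 -0.0381  0.1319] [ 0.18  0.21 -0.77] 33.85 0.1966629486344527
0.13 False [ 0.4524 -0.0381  0.1301] [-0.08  0.13  2.43] 34.25 0.19164122370082076
0.128 False [ 0.4524 -0.0381  0.1281] [0.76 0.49 3.51] 34.65 0.19378243586076915
0.1265 False [ 0.4524 -0.0382  0.1267] [-1.44 -0.1   5.32] 35.05 0.19383732640954526
0.125 False [ 0.4528 -0.0384  0.1264] [-3.79  0.84 15.2 ] 35.45 0.19272486306676972
```

View pics/w11c.png

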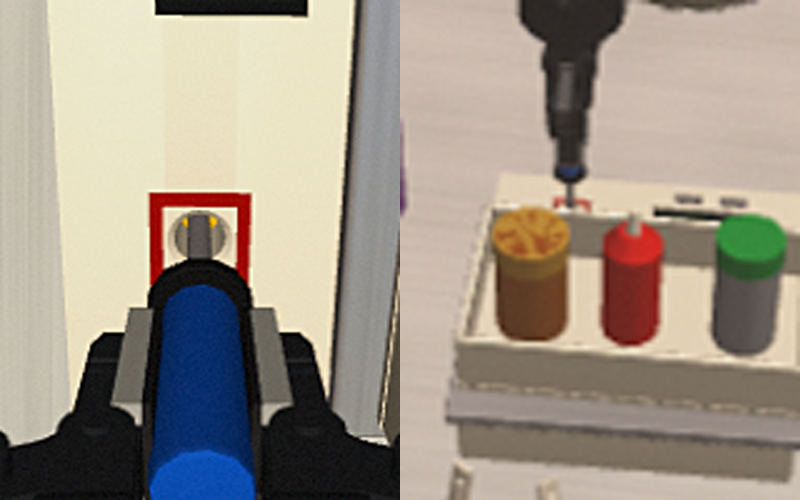

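```bash
python3 - <<'E'
from h import *
robot.pause(.5); print(pose()[0],robot.current_contact_force(),robot.current_finger_gap(),robot.current_time_s())
workorder.close_job()
E
```

```text
[ 0.45284672 -0.03834101  0.12641575] [-3.84921827  0.83803346 15.11272276] 0.19310306683635572 36.05
the job is handed in; nothing more can be done
```

The job is handed in at 36.05 s of the 72 s limit, and every check I made at the end passed; the hand-in itself reports no verdict.

- **Tub:** The amber jar, the steel shaker and the red sauce bottle stand upright in the tub on the scale's pan, released. The last scene picture shows all three upright and the tub still in place.
- **Stylus and button:** I took the stylus from its stand and pushed its tip through the red-framed hole. The push force rose from about 2.4 N to 5.3 N, then jumped to 15 N with almost no further movement. That matches the button's spring followed by its solid stop, about 5 mm down. The force was steady at 15.1 N just before hand-in, and the gripper was still closed on the handle with a 60 N grip.
- **Other things on the table:** I saw no contact with the bystanders or the purple look-alikes. I judged this only from the camera pictures and did not measure their positions again.

No check failed. The top and scene cameras disagreed by up to 16 mm on where the sauce bottle stood, so I used wrist-camera measurements for the sauce bottle, jar, stylus and hole.

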